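# Put the microscope objective away in its sprung case

## Robot

A 7-joint arm with a two-finger parallel gripper is mounted at the origin on the work surface. World frame = base frame: x ahead of the robot, y to its left, z up, the work surface at z = 0. Lengths are in m, angles in rad, forces in N, time in s.
With the tool pointing down it reaches from about 0.35 to 0.9 m from the base axis. Payload 8.1 kg.
Tool frame: the origin (TCP) lies at the very end of the fingers, on their centre line; the grasp point (between the pads) lies 19 mm behind it; z points along the fingers, y is the direction in which the jaws open and shut (so a half turn about z gives the same grasp; the last joint's range is limited). The gripper opens to 85 mm and grips with 20 to 120 N. Pads are 22 mm wide; open, the fingers measure 114 mm over their backs; the gripper's body (76 mm by 85 mm) begins 54 mm behind the grasp point. The pads swing forward as they close: fully open they stand 13 mm farther back than shut.
Start: joints at [1.049, 0.434, 0.025, 1.573, -0.012, 1.134, -0.075], TCP at [0.254, -0.571, 0.231] pointing down, gripper open.
Joint ranges: [-2.62, 2.62], [-0.44, 2.09], [-1.27, 1.32], [0.08, 2.57], [-1.32, 4.46], [0.12, 2], [-2.74, 2.74]. Speed limits (rad/s): [2.22, 2.22, 3.01, 3.01, 3.14, 3.14, 3.14].

## Interface

Orientations are given as a 3x3 rotation matrix whose columns are the frame's x, y, z axes.
In Python, from cell import env gives the robot as it stands. The module is installed in compiled form; this text tells all that it offers.
- The arm moves only by the tool move_arm, never from a script. Its argument "targets" is text: rows parted by semicolons, each of 6 numbers parted by spaces: the shift along the tool's x, y, z in mm, then the turn, a rotation vector about the tool's x, y, z in rad. A call has exactly 5 rows; each row is the pose to reach, as a shift and turn from the pose commanded when the call began, along the tool's axes at that moment; what a row does not reach only later rows make up. A row lasts 1/12 s, in which the tool goes at most 41.7 mm and 7.16 degrees, less where a joint would pass 70% of its speed; a pose out of reach is approached as far as the arm can. A call with a gripper value outside its range is refused whole. "jaw" is the finger opening in mm, from 0 to 85.4, set as the call begins (left out, the last holds). The fingers move at their own pace and stop on an object; the grip force is fixed at half the most. Time passes only in rows, so rows that repeat a pose let the fingers close, or fill a call up. It gives the time, the measured TCP pose, the force and the opening at its end, in the units of the state.
- env.read_state(): the state, without advancing time (a new reading comes with each control period).
- env.camera(name): name is "scene" or "top" or "wrist"; returns a dict with "frame" (384x512x3 uint8, red, green, blue), "depth" (384x512 float32, m along the optical axis (not along the pixel's ray), 0 where there is no reading), "mtx" (3x3 intrinsics, pixels), "distortion" ([k1, k2, p1, p2, k3] as OpenCV has them; the pictures are not rectified), "rvec" (rotation vector, rad) and "tvec" (3), from world to camera coordinates, as OpenCV has them. Camera axes: x right, y down, z forward; pixel columns grow to the right and rows downward; lengths in m; the calibration is good to about 2 mm. A picture is of the moment at which its call begins.
- env.finish_job(): hands the job in, once; it reports no verdict.
Trained networks look in a picture, given as the dict that the camera call returned (one of the last four; its "shot" number tells which), for a name from the list of things; names that differ only in an ending like _2 or _b are one class to them, and where a whole thing is asked for, a point or a joint stands for the part that bears it (a point fixed in the world has none). Each returns a list of dicts, best first, with "p" (0 to 1); they miss things now and then, are a little off and sometimes report something else, mostly with a low value. They report only what shows in the picture. A call takes as long as a camera call. They do not tell look-alikes from the thing itself.
- env.masks_of(picture, label): "mask" (384x512 bool, what is visible of it) and "extent" ([centre column, centre row, width, height] in pixels, round what is visible of it).
- env.tip_of(picture, label): "location" ([row, column] in pixels: a listed point, or the origin of a listed thing).
The state is a dict: "t": time; "qpos": joint angles; "dq": joint speeds; "effort": joint torques, N m; "eef_pos": TCP position; "eef_rot": TCP orientation; "wrist_force": force on the tool from outside, world axes, zero at the start; "ft_torque": the same for the moment, N m; "finger_gap": finger opening in m.
Only numpy, scipy, OpenCV 4.12 (cv2) and the standard library are available. Lean on these libraries where they do the work, as an engineer would, in place of code of your own. Each camera call takes 0.05 s, during which the arm holds its last target. There are 200 camera calls.

## Task

Put the microscope objective away: slowly and gently press the red release button on the objective case until the latch lets go and let the blue lid spring fully open by itself, without anything touching the lid. Then lower the objective upright and gently into the empty round well until it rests fully home, let go of it and leave the case open, without disturbing the bottle, the slide tray or the dish.

Things in the scene. Friction and masses are not known exactly. Their poses are not given: they have to be found in the camera images.
- case: White objective case, fixed on the bench, 172 (x) by 150 (y) by 45 mm high without lid. Origin: centre of its underside; x points from the front deck to the hinge, z up. The flat deck (x -86 to -24 mm, top 45 mm above the bench) carries the red button; the blue lid covers the rest. Pushing the case, button or lid with more than 20 N damages it.
- case_release (a point): On the deck's top (45 mm above the bench), on the vertical axis of the red button, 38 mm in front of the closed lid. The button, a round cap 24 mm across in a 3 mm high ring 34 mm across, is pressed straight down. It is screwed in to a different height on each case: its top rests anywhere from 18 to 34 mm above the deck and must be found by touch.
- case_catch (a point): On the deck's top, under the small dark sliding catch, 29 mm from the button's axis towards the lid. The button draws the catch off the lid's steel tongue after about 6 mm of its 7.5 mm travel; then comes a hard stop. Spring: 3 N at first, 10 N at full travel. Oil damping adds 1.2 N per mm/s of pressing speed: pressed faster than about 8 mm/s it passes 20 N.
- case_well (a point): Centre of the mouth of the empty well, at the top of the grey insert under the lid, 43 mm above the bench, 66 mm from the hinge line; axes as case. The well is 30 mm across, chamfered, 23 mm deep, with a flat floor. Two flat filter discs, up to 4 mm high, lie 44 mm to either side (y). The case's rim stands 2 mm above the insert.
- lid: Blue hollow lid, 110 (x) by 150 (y) by 50 mm high. Origin: on the hinge line at its lower rear edge, 45.5 mm above the bench; closed, its axes are the case's. When the latch lets go it springs up and back, away from the button, in about 1 s to a stop at 1.75 rad (tilt of its z axis) and stays. A tool upright on the button is clear of its swing.
- objective: Microscope objective, 62 mm long, about 110 g, upright on the mat. Origin: centre of its lower end; z up towards the lens. Aluminium barrel 27 mm across up to 36 mm; black collar 30 mm across from 36 to 56 mm, for gripping; tapered lens end. Seated, its origin is 23 mm below the insert's top. More than 20 N against the case harms it.
- mat: Black rubber mat, 110 by 110 by 4 mm, fixed on the bench; origin at the centre of its underside. The objective stands near its middle.
- bottle: Small amber bottle with black cap, 34 mm across and 75 mm tall, loose; origin at the centre of its underside. Leave alone.
- slide_tray: Blue open slide tray, 100 by 85 by 18 mm, loose; origin at the centre of its underside. Leave alone.
- dish: White shallow dish, 70 mm across and 14 mm high, loose; origin at the centre of its underside. Leave alone.
Mind the look-alikes: they are no part of the job. Leave any purple look-alike of the objective alone.

How it is judged:
By the outcome, as a careful person would: the job done as asked, in the order asked, and still so for the second after the job is handed in, with the robot touching nothing.
It also fails if it takes over 64 s, if anything falls off the work surface, if the arm or the gripper's body presses on something with over 40 N, if the wrist force passes 120 N, or if a joint passes its speed limit or range.

## Working session

There is one attempt and no reset: what is moved stays moved. The work goes in short steps, Python scripts to look and compute and a tool call to move; the robot and the scene stay as the last step left them, time stands still between calls to the robot, and variables do not carry over. Pictures are saved under pics/ and viewed, on a budget of 10 in all, crops included, one or two more only if the job needs it, and the job is handed in when it is done.

Besides the shell and the picture viewer there is one more tool, called after ">>>" in YAML: its name, and indented under it one key for each argument. move_arm: Moves the arm, as the interface text tells. Its arguments: {"type":"object","properties":{"targets":{"type":"string"},"jaw":{"type":"number"}},"required":["targets"]}

```bash
mkdir -p pics
cat > h.py <<'E'
import numpy as np, cv2
from cell import env
def pose(p):
    R,_=cv2.Rodrigues(np.array(p["rvec"],float)); return R,np.array(p["tvec"],float).reshape(3)
def ray(p,uv):
    R,t=pose(p)
    n=cv2.undistortPoints(np.array(uv,float).reshape(-1,1,2),np.array(p["mtx"]),np.array(p["distortion"],float)).reshape(-1,2)
    d=np.c_[n,np.ones(len(n))]
    return -R.T@t, d@R   # centre, dirs (cam z=1)
def at_z(p,uv,z):
    c,d=ray(p,uv); return c+d*((z-c[2])/d[:,2])[:,None]
def cloud(p,mask):
    v,u=np.nonzero(mask&(p["depth"]>0)); c,d=ray(p,np.c_[u,v]); return c+d*p["depth"][v,u][:,None]
def proj(p,X):
    return cv2.projectPoints(np.array(X,float).reshape(-1,1,3),np.array(p["rvec"],float),np.array(p["tvec"],float),np.array(p["mtx"]),np.array(p["distortion"],float))[0].reshape(-1,2)
def save(p,n): cv2.imwrite("pics/"+n,p["frame"][:,:,::-1])
E
python3 - <<'E'
from h import *
np.set_printoptions(precision=4,suppress=True)
s=env.read_state(); print(s['t'],s['eef_pos'],s['eef_rot'],s['finger_gap'],s['wrist_force'])
ims=[]
for n in("scene","top"):
    p=env.camera(n); ims.append(p["frame"]); print(n,pose(p)[0].T@-pose(p)[1])
    for l,z in(("case_release",.045),("case_catch",.045),("lid",.0455),("case",0),("objective",.004),("mat",0),("bottle",0),("slide_tray",0),("dish",0)):
        for r in env.tip_of(p,l)[:3]:
            uv=r["location"][::-1]; print(l,round(r["p"],2),np.round(uv,1),at_z(p,[uv],z)[0])
    for l in("objective","case_release","lid"):
        for r in env.masks_of(p,l)[:2]:
            C=cloud(p,r["mask"]); print(' mask',l,round(r["p"],2),np.round(r["extent"]),len(C),C.min(0) if len(C) else'',C.max(0) if len(C) else'')
cv2.imwrite("pics/a.png",cv2.resize(np.vstack(ims),None,fx=.78,fy=.78)[:,:,::-1])
E
```

```text
0.0 [ 0.2539 -0.5705  0.2305] [[ 0.9136  0.4066 -0.0008]
 [ 0.4066 -0.9136  0.0014]
 [-0.0002 -0.0016 -1.    ]] 0.08567302397787731 [ 0.1213 -0.6485  0.3418]
scene [1.0472 0.6944 0.6174]
case_release 0.69 [315.7 238.4] [0.5141 0.1387 0.045 ]
case_catch 0.81 [310.8 245.1] [0.5365 0.1498 0.045 ]
case_catch 0.7 [270.2 274.1] [0.6534 0.1733 0.045 ]
lid 0.82 [269.7 274.1] [0.6545 0.1732 0.0455]
case 0.83 [298.3 270.9] [0.571  0.1566 0.    ]
objective 0.86 [234.8 215. ] [ 0.5705 -0.0773  0.004 ]
objective 0.82 [246.1 186.8] [ 0.4775 -0.1689  0.004 ]
mat 0.88 [248.5 190.5] [ 0.479  -0.1558  0.    ]
bottle 0.88 [178.6 228.7] [ 0.7008 -0.1084  0.    ]
slide_tray 0.73 [153.  190.2] [ 0.678 -0.297  0.   ]
dish 0.74 [403.8 286.6] [0.4347 0.3084 0.    ]
 mask objective 0.77 [248. 179.  16.  26.] 244 [ 0.4653 -0.1729  0.0066] [ 0.4925 -0.147   0.0687]
 mask objective 0.71 [237. 205.  11.  26.] 314 [ 0.4998 -0.1749  0.0002] [ 0.5775 -0.0636  0.0682]
 mask case_release 0.88 [298. 262. 121. 103.] 7466 [ 0.4239 -0.0306 -0.0024] [0.6787 0.2551 0.1008]
 mask lid 0.81 [291. 254. 105.  82.] 4990 [0.515  0
[... 319 characters left out ...]

objective 0.57 [386.5 129.2] [ 0.6876 -0.2779  0.004 ]
objective 0.45 [337.4 222.4] [ 0.4692 -0.1627  0.004 ]
mat 0.55 [337.7 223. ] [ 0.4678 -0.1641  0.    ]
bottle 0.51 [308.5 124.8] [ 0.6948 -0.0949  0.    ]
slide_tray 0.94 [387.2 128.2] [ 0.6908 -0.2806  0.    ]
dish 0.82 [133.5 236.4] [0.4288 0.3071 0.    ]
 mask objective 0.75 [338. 221.  13.  14.] 133 [ 0.4639 -0.1752  0.026 ] [ 0.4879 -0.1472  0.0698]
 mask objective 0.61 [306. 182.  12.  15.] 139 [ 0.5476 -0.0917  0.0439] [ 0.5745 -0.0635  0.0649]
 mask case_release 0.58 [191. 171.  87.  93.] 5758 [ 0.4733  0.0723 -0.0033] [0.6865 0.2769 0.102 ]
 mask lid 0.82 [189. 160.  77.  63.] 3717 [0.5326 0.0854 0.0019] [0.6685 0.2545 0.102 ]
```

View pics/a.png

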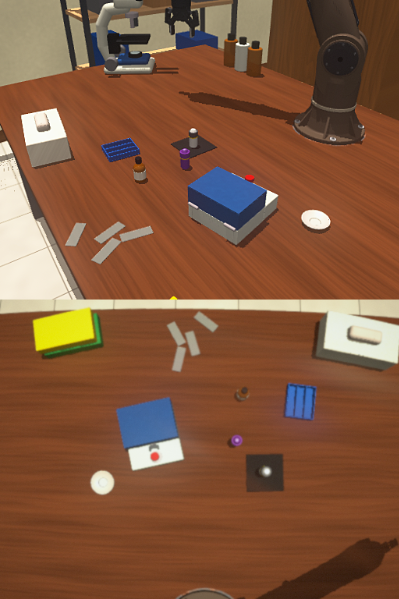

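Run:
```python
from h import *
np.set_printoptions(precision=4,suppress=True)
for n in("scene","top"):
    p=env.camera(n)
    f=p["frame"].astype(int); r,g,b=f[...,0],f[...,1],f[...,2]
    hsv=cv2.cvtColor(p["frame"],cv2.COLOR_RGB2HSV)
    red=(r>140)&(g<70)&(b<70)
    C=cloud(p,red); C=C[(abs(C[:,0]-.51)<.03)&(abs(C[:,1]-.145)<.03)]
    print(n,"red",len(C),np.median(C,0),C.min(0),C.max(0))
    full=np.ones(r.shape,bool); A=cloud(p,full)
    L=A[(A[:,2]>.088)&(A[:,2]<.105)&(abs(A[:,0]-.6)<.12)&(abs(A[:,1]-.165)<.13)]
    rc=cv2.minAreaRect((L[:,:2]*1000).astype(np.float32)); print(" lid top",rc,np.median(L[:,2]))
    O=A[(abs(A[:,0]-.473)<.03)&(abs(A[:,1]+.161)<.03)&(A[:,2]>.04)]
    print(" obj",len(O),np.median(O,0),O.min(0),O.max(0))
    print(" mat z",np.median(A[(abs(A[:,0]-.473)<.05)&(abs(A[:,1]+.161)<.05)][:,2]))
```

```text
scene red 68 [0.5144 0.1473 0.0782] [0.5025 0.1364 0.075 ] [0.5245 0.1573 0.0816]
 lid top ((603.7913208007812, 168.46792602539062), (113.44926452636719, 152.1395263671875), 13.417757034301758) 0.09706031731358095
 obj 144 [ 0.4816 -0.156   0.058 ] [ 0.4617 -0.176   0.0402] [ 0.4924 -0.1478  0.0697]
 mat z 0.006252763188384636Traceback (most recent call last):
  File "<stdin>", line 8, in <module>
  File "h.py", line 13, in cloud
    v,u=np.nonzero(mask&(p["depth"]>0)); c,d=ray(p,np.c_[u,v]); return c+d*p["depth"][v,u][:,None]
                                             ~~~^^^^^^^^^^^^^^
  File "h.py", line 7, in ray
    n=cv2.undistortPoints(np.array(uv,float).reshape(-1,1,2),np.array(p["mtx"]),np.array(p["distortion"],float)).reshape(-1,2)
      ~~~~~~~~~~~~~~~~~~~^^^^^^^^^^^^^^^^^^^^^^^^^^^^^^^^^^^^^^^^^^^^^^^^^^^^^^^^^^^^^^^^^^^^^^^^^^^^^^^^^^^^^^^
cv2.error: OpenCV(4.12.0) /io/opencv/modules/calib3d/src/undistort.dispatch.cpp:347: error: (-215:Assertion failed) CV_IS_MAT(_src) && CV_IS_MAT(_dst) && (_src->rows == 1 || _src->cols == 1) && (_dst->rows == 1 || _dst->cols == 1) && _src->cols + _src->rows - 1 == _dst->rows + _dst->cols - 1 && (CV_MAT_TYPE(_src->type) == CV_32FC2 || CV_MAT_TYPE(_src->type) == CV_64FC2) && (CV_MAT_TYPE(_dst->type) == CV_32FC2 || CV_MAT_TYPE(_dst->type) == CV_64FC2) in function 'cvUndistortPointsInternal'
```

>>> move_arm:
  targets: "29 -30 0 0 0 -0.12; 58 -60 0 0 0 -0.24; 87 -90 0 0 0 -0.36; 116 -120 0 0 0 -0.48; 145 -150 0 0 0 -0.6"
  jaw: 0

```text
t: 1.82
eef_pos: [0.3258, -0.3734, 0.2315]
eef_rot: [[0.52, 0.854, 0.0], [0.854, -0.52, -0.001], [-0.0, 0.001, -1.0]]
wrist_force: [1.4, 0.4, -0.6]
finger_gap: 0.0255
```

```bash
cat > d.py <<'E'
import sys
from h import *
# usage: d.py x y z yaw_deg(of tool y)   -> shift/turn in current tool axes
def delta(x,y,z,yaw):
    s=env.read_state(); R=np.array(s["eef_rot"]); a=np.radians(yaw)
    Y=np.array([np.cos(a),np.sin(a),0]); Z=np.array([0,0,-1.]); T=np.c_[np.cross(Y,Z),Y,Z]
    print("t",round(s["t"],2),"pos",np.round(s["eef_pos"],4),"F",np.round(s["wrist_force"],1),"gap",round(s["finger_gap"]*1e3,1),"q",np.round(s["qpos"],2))
    print("shift mm",np.round(R.T@(np.array([x,y,z])-s["eef_pos"])*1e3,1),"rot",np.round(cv2.Rodrigues(R.T@T)[0].ravel(),4))
if __name__=="__main__": delta(*map(float,sys.argv[1:]))
E
python3 d.py .505 .145 .22 13
```

```text
t 1.82 pos [ 0.3258 -0.3734  0.2315] F [ 1.4  0.4 -0.6] gap 25.5 q [ 0.89  0.24 -0.18  1.87  0.05  1.04  0.15]
shift mm [ 536.1 -116.3   11.2] rot [ 3.000e-04  6.000e-04 -7.732e-01]
```

>>> move_arm:
  targets: "40 -8 0 0 0 -0.12; 80 -16 0 0 0 -0.24; 120 -24 0 0 0 -0.36; 160 -33 0 0 0 -0.48; 200 -42 0 0 0 -0.6"

```text
t: 2.23
eef_pos: [0.395, -0.1812, 0.2317]
eef_rot: [[-0.054, 0.999, 0.001], [0.999, 0.054, -0.001], [-0.001, 0.001, -1.0]]
wrist_force: [1.2, -0.6, 0.2]
finger_gap: 0.0001
```

```bash
python3 d.py .505 .145 .22 13
```

```text
t 2.23 pos [ 0.395  -0.1812  0.2317] F [ 1.2 -0.6  0.2] gap 0.1 q [ 0.67  0.16 -0.41  1.98  0.07  1.02  0.28]
shift mm [319.8 127.3  11.5] rot [ 0.0007  0.0009 -0.1733]
```

>>> move_arm:
  targets: "38 15 0 0 0 -0.1; 76 30 0 0 0 -0.17; 114 45 0 0 0 -0.17; 152 60 0 0 0 -0.17; 190 75 0 0 0 -0.17"

```text
t: 2.65
eef_pos: [0.4608, 0.0122, 0.2317]
eef_rot: [[-0.216, 0.976, 0.001], [0.976, 0.216, -0.0], [-0.001, 0.001, -1.0]]
wrist_force: [0.3, -1.1, -0.6]
finger_gap: 0.0002
```

```bash
python3 d.py .505 .145 .22 13
```

```text
t 2.65 pos [0.4608 0.0122 0.2317] F [ 0.3 -1.1 -0.6] gap 0.2 q [ 0.35  0.22 -0.58  1.92  0.14  1.04 -0.07]
shift mm [120.1  71.8  11.7] rot [ 0.0009  0.0005 -0.0095]
```

>>> move_arm:
  targets: "33 20 3 0 0 0; 66 40 6 0 0 0; 98 60 9 0 0 -0.01; 120 72 12 0 0 -0.01; 120 72 12 0 0 -0.01"

```text
t: 3.07
eef_pos: [0.5051, 0.1495, 0.2191]
eef_rot: [[-0.232, 0.973, 0.0], [0.973, 0.232, 0.004], [0.004, 0.001, -1.0]]
wrist_force: [-0.2, -0.1, -0.2]
finger_gap: -0.0002
```

```bash
cat > w.py <<'E'
from h import *
np.set_printoptions(precision=4,suppress=True)
p=env.camera("wrist"); save(p,"w1.png"); print("cam",-pose(p)[0].T@pose(p)[1])
f=p["frame"].astype(int); red=(f[...,0]>110)&(f[...,1]<70)&(f[...,2]<70)
C=cloud(p,red); print("red",len(C),np.median(C,0),C.min(0),C.max(0))
v,u=np.nonzero(red); print("px",u.mean(),v.mean())
A=cloud(p,np.ones(red.shape,bool))
near=abs(A[:,:2]-[.6,.168]).max(1)<.13
for a,b,n in((.085,.105,"lid"),(.035,.052,"deck")):
    L=A[near&(A[:,2]>a)&(A[:,2]<b)]
    print(n,len(L),cv2.minAreaRect((L[:,:2]*1000).astype(np.float32)),np.median(L[:,2]))
for l,z in(("case_release",.045),("case_catch",.045)):
    for r in env.tip_of(p,l)[:2]: print(l,r["p"],r["location"],at_z(p,[r["location"][::-1]],z)[0])
E
python3 w.py; python3 d.py .514 .147 .09 13
```

```text
cam [0.4878 0.2245 0.3613]
red 19554 [ 0.5218  0.2088 -0.0007] [ 0.1843 -0.296  -0.0039] [0.9716 0.3938 0.2945]
px 256.5731831617572 153.52425848537357
lid 19712 ((604.2937622070312, 167.09478759765625), (110.73909759521484, 150.90518188476562), 13.28603744506836) 0.09487120035997121
deck 7479 ((520.4854736328125, 147.00990295410156), (62.946632385253906, 150.39129638671875), 13.249542236328125) 0.044257381940604246
case_release 0.92 [177.1, 263.3] [0.5152 0.1489 0.045 ]
case_catch 0.67 [178.3, 290.7] [0.5431 0.1542 0.045 ]
t 3.22 pos [0.5047 0.1427 0.2191] F [ 1.5 -0.1 -0.1] gap -0.0 q [ 0.09  0.35 -0.61  1.79  0.23  1.07 -0.37]
shift mm [  2.2  10.2 129.1] rot [-0.0007  0.0005  0.0013]
```

View pics/w1.png

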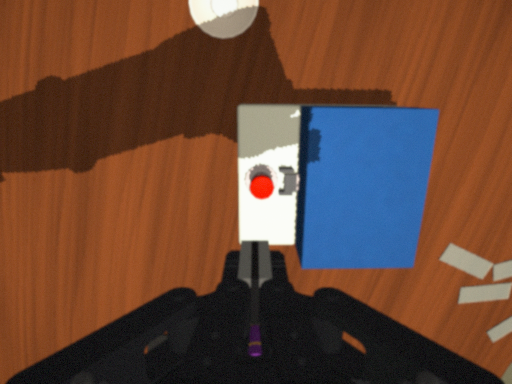

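```bash
python3 - <<'E'
from h import *
np.set_printoptions(precision=4,suppress=True)
p=env.camera("wrist")
f=p["frame"].astype(int); red=((f[...,0]>150)&(f[...,1]<60)&(f[...,2]<60)).astype(np.uint8)
n,lab,st,ce=cv2.connectedComponentsWithStats(red)
for i in range(1,n):
    if st[i,4]>100:
        C=cloud(p,lab==i); print(st[i],ce[i],np.median(C,0),C.min(0),C.max(0),at_z(p,[ce[i]],.077)[0])
A=cloud(p,np.ones(red.shape,bool)); near=abs(A[:,:2]-[.6,.168]).max(1)<.13
L=A[near&(A[:,2]>.085)&(A[:,2]<.105)]; print(cv2.minAreaRect((L[:,:2]*1000).astype(np.float32)))
E
python3 d.py .514 .1465 .09 13.27
```

```text
[253 168  22  23 388] [263.6237 178.9253] [0.5127 0.1472 0.0762] [0.5028 0.1368 0.073 ] [0.5228 0.1574 0.0782] [0.5126 0.1474 0.077 ]
((604.226806640625, 167.34478759765625), (111.02281951904297, 150.13101196289062), 13.478554725646973)
t 3.27 pos [0.5047 0.1419 0.2192] F [0.7 0.1 0.5] gap 0.0 q [ 0.09  0.35 -0.61  1.8   0.23  1.07 -0.37]
shift mm [  2.5  10.1 129.2] rot [-0.0005  0.0009 -0.0048]
```

>>> move_arm:
  targets: "3 9.4 35 0 0 0; 3 9.4 70 0 0 0; 3 9.4 100 0 0 0; 3 9.4 122 0 0 0; 3 9.4 132 0 0 0"

```text
t: 3.68
eef_pos: [0.5118, 0.1454, 0.0847]
eef_rot: [[-0.224, 0.975, -0.004], [0.975, 0.224, -0.002], [-0.001, -0.004, -1.0]]
wrist_force: [-0.8, 0.5, 0.2]
finger_gap: 0.0001
```

>>> move_arm:
  targets: "0 0 0.3 0 0 0; 0 0 0.6 0 0 0; 0 0 1 0 0 0; 0 0 1.4 0 0 0; 0 0 1.7 0 0 0"

```text
t: 4.1
eef_pos: [0.5141, 0.1483, 0.0869]
eef_rot: [[-0.226, 0.974, 0.002], [0.974, 0.226, 0.0], [-0.0, 0.002, -1.0]]
wrist_force: [-0.9, 0.5, -0.4]
finger_gap: 0.0002
```

```bash
python3 d.py .5132 .1468 .079 13.35
```

```text
t 4.1 pos [0.5141 0.1483 0.0869] F [-0.9  0.5 -0.4] gap 0.2 q [ 0.01  0.52 -0.54  1.92  0.37  0.8  -0.5 ]
shift mm [-1.3 -1.3  7.9] rot [ 0.0023  0.0001 -0.0054]
```

>>> move_arm:
  targets: "-0.5 -0.5 0.8 0 0 0; -0.8 -0.8 1.6 0 0 0; -0.8 -0.8 2.4 0 0 0; -0.8 -0.8 3.2 0 0 0; -0.8 -0.8 4 0 0 0"

```text
t: 4.52
eef_pos: [0.5127, 0.1472, 0.0815]
eef_rot: [[-0.226, 0.974, -0.0], [0.974, 0.226, -0.0], [-0.0, -0.0, -1.0]]
wrist_force: [-0.2, 0.3, -0.6]
finger_gap: 0.0001
```

>>> move_arm:
  targets: "0 0 0.3 0 0 0; 0 0 0.6 0 0 0; 0 0 0.9 0 0 0; 0 0 1.2 0 0 0; 0 0 1.5 0 0 0"

```text
t: 4.93
eef_pos: [0.5127, 0.1472, 0.0801]
eef_rot: [[-0.226, 0.974, 0.0], [0.974, 0.226, -0.0], [-0.0, 0.0, -1.0]]
wrist_force: [0.1, -0.5, -0.2]
finger_gap: 0.0002
```

```bash
python3 d.py .5132 .1468 .079 13.35
```

```text
t 4.93 pos [0.5127 0.1472 0.0801] F [ 0.1 -0.5 -0.2] gap 0.2 q [ 0.01  0.53 -0.53  1.93  0.37  0.78 -0.5 ]
shift mm [-0.5  0.4  1.1] rot [ 0.      0.     -0.0051]
```

>>> move_arm:
  targets: "0 0 0.3 0 0 0; 0 0 0.6 0 0 0; 0 0 0.9 0 0 0; 0 0 1.2 0 0 0; 0 0 1.5 0 0 0"

```text
t: 5.35
eef_pos: [0.5127, 0.1472, 0.0786]
eef_rot: [[-0.226, 0.974, -0.0], [0.974, 0.226, -0.0], [-0.0, -0.0, -1.0]]
wrist_force: [0.8, -0.8, -0.5]
finger_gap: 0.0003
```

>>> move_arm:
  targets: "0 0 0.3 0 0 0; 0 0 0.6 0 0 0; 0 0 0.9 0 0 0; 0 0 1.2 0 0 0; 0 0 1.5 0 0 0"

```text
t: 5.77
eef_pos: [0.5127, 0.1472, 0.0771]
eef_rot: [[-0.226, 0.974, 0.0], [0.974, 0.226, -0.0], [-0.0, 0.0, -1.0]]
wrist_force: [-0.4, -0.5, 3.0]
finger_gap: 0.0
```

>>> move_arm:
  targets: "0 0 0.3 0 0 0; 0 0 0.6 0 0 0; 0 0 0.9 0 0 0; 0 0 1.2 0 0 0; 0 0 1.5 0 0 0"

```text
t: 6.18
eef_pos: [0.5128, 0.1473, 0.0761]
eef_rot: [[-0.226, 0.974, 0.0], [0.974, 0.226, -0.0], [-0.0, 0.0, -1.0]]
wrist_force: [-3.1, -1.3, 7.2]
finger_gap: -0.0001
```

>>> move_arm:
  targets: "0 0 0.3 0 0 0; 0 0 0.6 0 0 0; 0 0 0.9 0 0 0; 0 0 1.2 0 0 0; 0 0 1.5 0 0 0"

```text
t: 6.6
eef_pos: [0.5128, 0.1472, 0.0747]
eef_rot: [[-0.226, 0.974, 0.0], [0.974, 0.226, -0.0], [-0.0, 0.0, -1.0]]
wrist_force: [-2.9, -1.3, 8.8]
finger_gap: -0.0002
```

>>> move_arm:
  targets: "0 0 0.3 0 0 0; 0 0 0.6 0 0 0; 0 0 0.9 0 0 0; 0 0 1.2 0 0 0; 0 0 1.5 0 0 0"

```text
t: 7.02
eef_pos: [0.5128, 0.1473, 0.0733]
eef_rot: [[-0.226, 0.974, 0.001], [0.974, 0.226, -0.0], [-0.0, 0.0, -1.0]]
wrist_force: [-3.6, -1.4, 11.0]
finger_gap: -0.0
```

>>> move_arm:
  targets: "0 0 0.3 0 0 0; 0 0 0.6 0 0 0; 0 0 0.9 0 0 0; 0 0 1.2 0 0 0; 0 0 1.5 0 0 0"

```text
t: 7.43
eef_pos: [0.5128, 0.1473, 0.0719]
eef_rot: [[-0.226, 0.974, 0.001], [0.974, 0.226, -0.0], [-0.0, 0.001, -1.0]]
wrist_force: [-3.7, -1.3, 12.6]
finger_gap: -0.0002
```

>>> move_arm:
  targets: "0 0 0.25 0 0 0; 0 0 0.5 0 0 0; 0 0 0.75 0 0 0; 0 0 1 0 0 0; 0 0 1.2 0 0 0"

```text
t: 7.85
eef_pos: [0.5128, 0.1473, 0.0707]
eef_rot: [[-0.226, 0.974, 0.001], [0.974, 0.226, -0.0], [-0.0, 0.001, -1.0]]
wrist_force: [-3.2, -1.6, 11.7]
finger_gap: -0.0002
```

```bash
cat > lid.py <<'E'
from h import *
p=env.camera("scene")
A=cloud(p,np.ones(p["depth"].shape,bool)); n=abs(A[:,:2]-[.62,.168]).max(1)<.15
print("max z near case",np.round(np.percentile(A[n][:,2],[95,99,99.9]),3))
s=env.read_state(); print(s["t"],s["eef_pos"],s["wrist_force"])
E
python3 lid.py
```

```text
max z near case [0.471 0.493 0.499]
7.9 [0.51277812 0.14724773 0.07059482] [-2.85905948 -0.96173521  9.62035173]
```

```bash
cat > lid.py <<'E'
from h import *
p=env.camera("scene")
h=cv2.cvtColor(p["frame"],cv2.COLOR_RGB2HSV)
A=cloud(p,(h[...,0]>100)&(h[...,0]<125)&(h[...,1]>130)); n=abs(A[:,:2]-[.65,.168]).max(1)<.18
print("blue z max",np.round(np.percentile(A[n],[1,50,99],axis=0),3))
s=env.read_state(); print(s["t"],s["eef_pos"],s["wrist_force"])
import sys
if len(sys.argv)>1: save(p,sys.argv[1])
E
python3 lid.py
```

```text
blue z max [[0.577 0.102 0.074]
 [0.634 0.187 0.115]
 [0.69  0.254 0.145]]
7.95 [0.51278606 0.14723708 0.0705679 ] [-2.55413484 -1.2240615   9.91031253]
```

>>> move_arm:
  targets: "0 0 0 0 0 0; 0 0 0 0 0 0; 0 0 0 0 0 0; 0 0 0 0 0 0; 0 0 0 0 0 0"

```text
t: 8.37
eef_pos: [0.5127, 0.1472, 0.0704]
eef_rot: [[-0.226, 0.974, 0.0], [0.974, 0.226, -0.0], [-0.0, 0.0, -1.0]]
wrist_force: [-1.7, -1.1, 9.2]
finger_gap: -0.0002
```

>>> move_arm:
  targets: "0 0 0 0 0 0; 0 0 0 0 0 0; 0 0 0 0 0 0; 0 0 0 0 0 0; 0 0 0 0 0 0"

```text
t: 8.78
eef_pos: [0.5128, 0.1473, 0.0705]
eef_rot: [[-0.226, 0.974, 0.0], [0.974, 0.226, -0.0], [-0.0, 0.0, -1.0]]
wrist_force: [-3.2, -1.1, 8.7]
finger_gap: 0.0
```

>>> move_arm:
  targets: "0 0 -0.5 0 0 0; 0 0 -1 0 0 0; 0 0 -2 0 0 0; 0 0 -3 0 0 0; 0 0 -4 0 0 0"

```text
t: 9.2
eef_pos: [0.5127, 0.1472, 0.0739]
eef_rot: [[-0.226, 0.974, -0.0], [0.974, 0.226, 0.0], [0.0, -0.0, -1.0]]
wrist_force: [0.8, 0.9, 0.2]
finger_gap: 0.0003
```

```bash
python3 lid.py s2.png
```

```text
blue z max [[0.665 0.119 0.097]
 [0.701 0.198 0.15 ]
 [0.736 0.265 0.156]]
9.25 [0.51276926 0.14722372 0.07400451] [0.04643207 0.75222868 0.2837737 ]
```

View pics/s2.png

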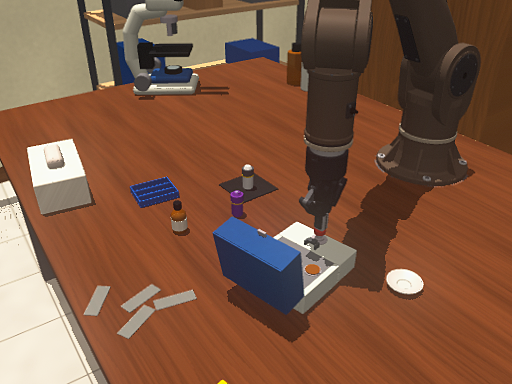

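>>> move_arm:
  targets: "0 0 -15 0 0 0; 0 0 -50 0 0 0; 0 0 -90 0 0 0; 0 0 -125 0 0 0; 0 0 -146 0 0 0"
  jaw: 70

```text
t: 9.67
eef_pos: [0.5136, 0.1481, 0.2237]
eef_rot: [[-0.226, 0.974, 0.004], [0.974, 0.226, 0.001], [0.001, 0.004, -1.0]]
wrist_force: [1.0, 0.8, -0.0]
finger_gap: 0.0607
```

>>> move_arm:
  targets: "0 0 0 0 0 0; 0 0 0 0 0 0; 0 0 0 0 0 0; 0 0 0 0 0 0; 0 0 0 0 0 0"

```text
t: 10.08
eef_pos: [0.512, 0.1469, 0.2186]
eef_rot: [[-0.226, 0.974, -0.002], [0.974, 0.226, -0.001], [-0.0, -0.002, -1.0]]
wrist_force: [-0.4, -0.4, -0.8]
finger_gap: 0.07
```

```bash
python3 - <<'E'
from h import *
np.set_printoptions(precision=4,suppress=True)
p=env.camera("wrist"); save(p,"w3.png")
for r in env.tip_of(p,"case_well")[:3]: print("well",r["p"],r["location"],at_z(p,[r["location"][::-1]],.043)[0])
A=cloud(p,np.ones(p["depth"].shape,bool)); n=np.linalg.norm(A[:,:2]-[.5935,.1647],axis=1)<.022
W=A[n]; F=W[W[:,2]<.03]; print("floor",len(F),F.mean(0),F.min(0),F.max(0)); print("insert",np.median(W[W[:,2]>.038],0))
print("proj expected",proj(p,[.5935,.1647,.043]))
L=A[(abs(A[:,:2]-[.52,.147]).max(1)<.11)&(A[:,2]>.035)&(A[:,2]<.052)]
c,s=np.cos(np.radians(13.35)),np.sin(np.radians(13.35))
q=(A[:,:2]-[.5935,.1647])@np.array([[c,-s],[s,c]]); m=(abs(q)<[.12,.09]).all(1)&(A[:,2]>.0435)&(A[:,2]<.052)
print("rim local bounds",np.percentile(q[m],[.5,99.5],axis=0)); print(env.read_state()['eef_pos'])
E
python3 d.py .475 -.161 .2 -5
```

```text
well 0.76 [171.1, 335.0] [0.5925 0.1682 0.043 ]
floor 500 [0.5973 0.1619 0.0202] [0.584  0.1492 0.0172] [0.6088 0.1763 0.03  ]
insert [0.5763 0.1726 0.277 ]
proj expected [[334.9276 174.5272]]
rim local bounds [[-0.1047 -0.0734]
 [ 0.115   0.0736]]
[0.5122 0.1471 0.2189]
t 10.18 pos [0.5122 0.1471 0.2189] F [0.7 0.3 0.8] gap 70.0 q [ 0.08  0.37 -0.61  1.77  0.24  1.07 -0.38]
shift mm [-291.7 -105.9   19.1] rot [-1.700e-03  2.000e-04  3.154e-01]
```

View pics/w3.png

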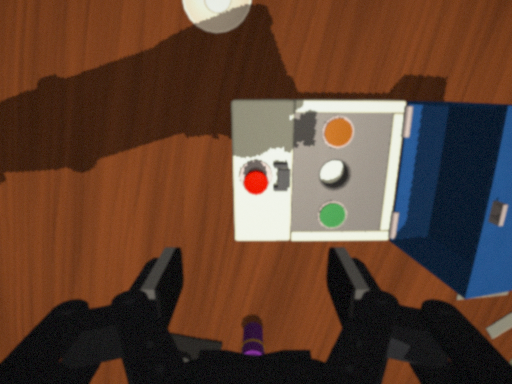

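Run:
```python
from h import *
np.set_printoptions(precision=4,suppress=True)
p=env.camera("wrist"); h=cv2.cvtColor(p["frame"],cv2.COLOR_RGB2HSV)
out=[]
for lo,hi in((5,20),(50,90)):
    m=((h[...,0]>=lo)&(h[...,0]<=hi)&(h[...,1]>150)&(h[...,2]>80)).astype(np.uint8); m[:, :310]=0; m[:,365:]=0; m[:115]=0; m[235:]=0
    n,lab,st,ce=cv2.connectedComponentsWithStats(m); i=1+st[1:,4].argmax()
    C=cloud(p,lab==i); P=at_z(p,[ce[i]],.046)[0]; out.append(P); print(st[i],ce[i],np.median(C,0),P)
d=out[0]-out[1]; print("mid",(out[0]+out[1])/2,"dist",np.linalg.norm(d),"yaw",np.degrees(np.arctan2(-d[0],d[1])))
g=cv2.cvtColor(p["frame"],cv2.COLOR_RGB2GRAY).astype(int)
# well outline: non-grey insert pixels near
roi=(abs(h[...,2].astype(int)-np.median(h[160:190,300:315,2]))>20)
m=np.zeros_like(roi); m[150:196,312:360]=1; m=(m&roi).astype(np.uint8)
cs,_=cv2.findContours(m,cv2.RETR_EXTERNAL,cv2.CHAIN_APPROX_NONE); c=max(cs,key=cv2.contourArea); e=cv2.minEnclosingCircle(c); print("well circ",e,at_z(p,[e[0]],.043), cv2.fitEllipse(c), at_z(p,[cv2.fitEllipse(c)[0]],.043))
```

```text
[325 119  26  27 543] [337.5433 131.9098] [0.5828 0.2075 0.0456] [0.5827 0.2075 0.046 ]Traceback (most recent call last):
  File "<stdin>", line 7, in <module>
ValueError: attempt to get argmax of an empty sequence
```

>>> move_arm:
  targets: "-38 -14 0 0 0 0.08; -76 -28 0 0 0 0.16; -114 -42 0 0 0 0.24; -152 -56 0 0 0 0.315; -190 -70 0 0 0 0.315"

```text
t: 10.65
eef_pos: [0.4868, -0.0553, 0.2198]
eef_rot: [[0.091, 0.996, -0.0], [0.996, -0.091, -0.0], [-0.0, -0.0, -1.0]]
wrist_force: [1.0, 0.1, -1.3]
finger_gap: 0.0699
```

```bash
python3 d.py .475 -.161 .2 -5
```

```text
t 10.65 pos [ 0.4868 -0.0553  0.2198] F [ 1.   0.1 -1.3] gap 69.9 q [ 0.4   0.27 -0.49  1.88  0.15  1.03 -0.24]
shift mm [-106.3   -2.1   19.8] rot [-0.      0.0001 -0.0042]
```

>>> move_arm:
  targets: "-35 -1 4 0 0 0; -70 -2 8 0 0 0; -100 -2 12 0 0 0; -106 -2 14 0 0 0; -106 -2 14 0 0 0"

```text
t: 11.07
eef_pos: [0.4753, -0.1617, 0.205]
eef_rot: [[0.092, 0.996, -0.002], [0.996, -0.092, -0.0], [-0.0, -0.002, -1.0]]
wrist_force: [0.7, 1.0, -0.3]
finger_gap: 0.0698
```

>>> move_arm:
  targets: "0 0 0 0 0 0; 0 0 0 0 0 0; 0 0 0 0 0 0; 0 0 0 0 0 0; 0 0 0 0 0 0"

```text
t: 11.48
eef_pos: [0.4766, -0.1581, 0.2061]
eef_rot: [[0.085, 0.996, 0.0], [0.996, -0.085, 0.0], [0.0, 0.0, -1.0]]
wrist_force: [-0.8, -0.6, 0.1]
finger_gap: 0.0699
```

```bash
python3 - <<'E'
from h import *
np.set_printoptions(precision=4,suppress=True)
p=env.camera("wrist"); save(p,"w4.png")
for r in env.tip_of(p,"objective")[:2]: print("tip",r["p"],r["location"],at_z(p,[r["location"][::-1]],.004)[0])
A=cloud(p,np.ones(p["depth"].shape,bool)); n=np.linalg.norm(A[:,:2]-[.475,-.161],axis=1)<.03
for a,b in((.063,.07),(.055,.063),(.045,.06),(.006,.03)):
    W=A[n&(A[:,2]>a)&(A[:,2]<b)]
    if len(W)>5: print(a,b,len(W),np.median(W,0),W.min(0),W.max(0),cv2.minEnclosingCircle((W[:,:2]*1000).astype(np.float32)))
E
python3 d.py .475 -.161 .1 -5
```

```text
tip 0.96 [89.2, 327.4] [ 0.56   -0.0809  0.004 ]
tip 0.82 [174.3, 251.0] [ 0.4725 -0.1652  0.004 ]
0.063 0.07 238 [ 0.476  -0.1643  0.0652] [ 0.4682 -0.173   0.063 ] [ 0.4838 -0.1566  0.0671] ((476.06494140625, -164.67372131347656), 8.704858779907227)
0.055 0.063 500 [ 0.4765 -0.1617  0.0595] [ 0.4616 -0.1796  0.0551] [ 0.4905 -0.1503  0.0629] ((475.9778137207031, -164.88417053222656), 14.831781387329102)
0.045 0.06 403 [ 0.477  -0.1583  0.059 ] [ 0.4616 -0.1796  0.0453] [ 0.4909 -0.1503  0.06  ] ((476.03271484375, -164.82875061035156), 14.880569458007812)
0.006 0.03 100 [ 0.4771 -0.1532  0.0182] [ 0.4628 -0.1641  0.0063] [ 0.4893 -0.1515  0.0299] ((476.0617980957031, -163.11297607421875), 13.277620315551758)
t 11.58 pos [ 0.4764 -0.1586  0.206 ] F [-0.   0.3 -0.3] gap 70.0 q [ 0.56  0.3  -0.43  1.87  0.15  1.   -0.02]
shift mm [ -2.5  -1.2 106. ] rot [0.0002 0.0001 0.0011]
```

View pics/w4.png

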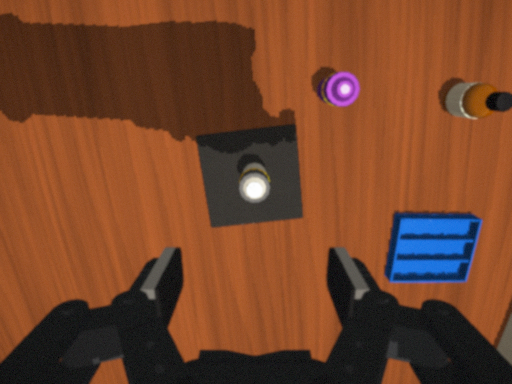

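>>> move_arm:
  targets: "-3 0 30 0 0 0; -6.2 0 65 0 0 0; -6.2 0 100 0 0 0; -6.2 0 125 0 0 0; -6.2 0 135 0 0 0"

```text
t: 12.0
eef_pos: [0.4736, -0.1648, 0.0678]
eef_rot: [[0.087, 0.996, -0.005], [0.996, -0.087, 0.001], [0.001, -0.005, -1.0]]
wrist_force: [-0.6, 0.5, 0.3]
finger_gap: 0.0698
```

>>> move_arm:
  targets: "0 0 6 0 0 0; 0 0 14 0 0 0; 0 0 22 0 0 0; 0 0 28 0 0 0; 0 0 30 0 0 0"

```text
t: 12.42
eef_pos: [0.4759, -0.1654, 0.0407]
eef_rot: [[0.087, 0.996, 0.0], [0.996, -0.087, -0.0], [-0.0, 0.0, -1.0]]
wrist_force: [0.2, -0.2, 0.2]
finger_gap: 0.07
```

```bash
python3 d.py .476 -.1648 .031 -5
```

```text
t 12.42 pos [ 0.4759 -0.1654  0.0407] F [ 0.2 -0.2  0.2] gap 70.0 q [ 0.49  0.52 -0.35  2.04  0.3   0.63 -0.15]
shift mm [0.6 0.  9.7] rot [0.0004 0.0002 0.0001]
```

>>> move_arm:
  targets: "0.5 0 3 0 0 0; 0.5 0 6 0 0 0; 0.5 0 9 0 0 0; 0.5 0 9.7 0 0 0; 0.5 0 9.7 0 0 0"

```text
t: 12.83
eef_pos: [0.4757, -0.1648, 0.0311]
eef_rot: [[0.087, 0.996, -0.0], [0.996, -0.087, -0.0], [-0.0, -0.0, -1.0]]
wrist_force: [0.3, -0.2, 0.6]
finger_gap: 0.07
```

>>> move_arm:
  targets: "0 0 0 0 0 0; 0 0 0 0 0 0; 0 0 0 0 0 0; 0 0 0 0 0 0; 0 0 0 0 0 0"
  jaw: 20

```text
t: 13.25
eef_pos: [0.4759, -0.1649, 0.0316]
eef_rot: [[0.087, 0.996, 0.0], [0.996, -0.087, -0.0], [-0.0, 0.0, -1.0]]
wrist_force: [-1.5, 0.1, 6.3]
finger_gap: 0.0286
```

>>> move_arm:
  targets: "0 0 0 0 0 0; 0 0 0 0 0 0; 0 0 0 0 0 0; 0 0 0 0 0 0; 0 0 0 0 0 0"

```text
t: 13.67
eef_pos: [0.4759, -0.1649, 0.0315]
eef_rot: [[0.087, 0.996, 0.0], [0.996, -0.087, -0.0], [-0.0, 0.0, -1.0]]
wrist_force: [-2.3, -0.5, 5.5]
finger_gap: 0.0282
```

>>> move_arm:
  targets: "0 0 -4 0 0 0; 0 0 -10 0 0 0; 0 0 -20 0 0 0; 0 0 -34 0 0 0; 0 0 -50 0 0 0"

```text
t: 14.08
eef_pos: [0.4753, -0.1646, 0.082]
eef_rot: [[0.087, 0.996, -0.001], [0.996, -0.087, 0.0], [0.0, -0.001, -1.0]]
wrist_force: [-0.7, -0.2, -1.0]
finger_gap: 0.0281
```

```bash
python3 d.py .5932 .1647 .13 13.35
```

```text
t 14.08 pos [ 0.4753 -0.1646  0.082 ] F [-0.7 -0.2 -1. ] gap 28.1 q [ 0.52  0.46 -0.39  2.01  0.26  0.72 -0.11]
shift mm [338.4  88.8 -48. ] rot [-0.0008 -0.0004 -0.32  ]
```

>>> move_arm:
  targets: "5 1 -30 0 0 -0.02; 30 8 -60 0 0 -0.08; 66 17 -75 0 0 -0.16; 103 27 -78 0 0 -0.24; 140 37 -78 0 0 -0.32"

```text
t: 14.5
eef_pos: [0.5261, -0.0274, 0.1621]
eef_rot: [[-0.233, 0.972, 0.004], [0.972, 0.233, -0.001], [-0.002, 0.004, -1.0]]
wrist_force: [1.3, -0.0, -1.6]
finger_gap: 0.0281
```

```bash
python3 d.py .5932 .1647 .16 13.35
```

```text
t 14.5 pos [ 0.5261 -0.0274  0.1621] F [ 1.3 -0.  -1.6] gap 28.1 q [ 0.35  0.4  -0.53  1.87  0.25  0.93 -0.06]
shift mm [171.2 110.    2.2] rot [0.0039 0.0017 0.0021]
```

>>> move_arm:
  targets: "30 19 0 0 0 0; 60 38 0 0 0 0; 90 57 0 0 0 0; 115 73 0 0 0 0; 135 86 0 0 0 0"

```text
t: 14.92
eef_pos: [0.5775, 0.1259, 0.1602]
eef_rot: [[-0.233, 0.973, 0.001], [0.973, 0.233, 0.001], [0.001, 0.001, -1.0]]
wrist_force: [0.4, 0.7, -1.5]
finger_gap: 0.0286
```

>>> move_arm:
  targets: "12 8 0 0 0 0; 22 14 0 0 0 0; 30 19 0 0 0 0; 34 22 0 0 0 0; 36 23 0 0 0 0"

```text
t: 15.33
eef_pos: [0.5915, 0.1626, 0.1592]
eef_rot: [[-0.23, 0.973, -0.0], [0.973, 0.23, -0.0], [-0.0, -0.0, -1.0]]
wrist_force: [-0.2, -0.0, -1.0]
finger_gap: 0.0282
```

```bash
python3 - <<'E'
from h import *
p=env.camera("scene"); q=env.camera("wrist")
c=proj(p,[.593,.165,.12])[0].astype(int); print(c)
a=p["frame"][c[1]-75:c[1]+105,c[0]-90:c[0]+90]; a=cv2.resize(a,(384,384),interpolation=cv2.INTER_CUBIC)
cv2.imwrite("pics/x5.png",np.hstack([a,cv2.resize(q["frame"],(416,384))])[:,:,::-1])
E
python3 d.py .5932 .1647 .16 13.35
```

```text
[294 227]
t 15.43 pos [0.5914 0.1622 0.1592] F [-0.4  0.1 -1.4] gap 28.6 q [-0.    0.54 -0.52  1.66  0.3   1.03 -0.39]
shift mm [ 2.   2.4 -0.8] rot [-0.0003  0.0005 -0.0009]
```

View pics/x5.png

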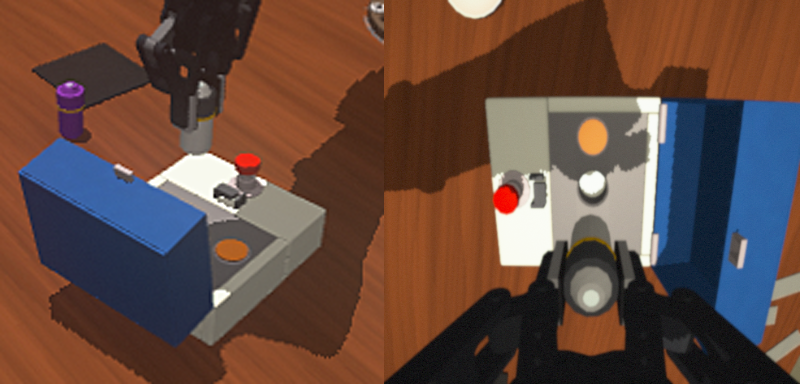

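Run:
```python
from h import *
np.set_printoptions(precision=4,suppress=True)
p=env.camera("wrist"); A=cloud(p,np.ones(p["depth"].shape,bool)); s=env.read_state(); e=np.array(s["eef_pos"]); print("tcp",e)
h=cv2.cvtColor(p["frame"],cv2.COLOR_RGB2HSV)
m=((h[...,0]>=5)&(h[...,0]<=20)&(h[...,1]>140)&(h[...,2]>100)).astype(np.uint8); 
c0=proj(p,[.5828,.2075,.046])[0]; yy,xx=np.mgrid[:384,:512]; m&=(np.hypot(xx-c0[0],yy-c0[1])<25).astype(np.uint8)
C=cloud(p,m>0); v,u=np.nonzero(m); print("disc",len(C),(C.min(0)+C.max(0))/2,at_z(p,[[u.mean(),v.mean()]],.046))
w=A[(np.linalg.norm(A[:,:2]-[.593,.165],axis=1)<.02)&(A[:,2]<.05)]
F=w[w[:,2]<.036]; print("well lowpts",len(F),F.min(0),F.max(0))
n=np.linalg.norm(A[:,:2]-e[:2],axis=1)<.022
for a,b in((.186,.2),(.190,.2),(.192,.2),(.105,.16)):
    W=A[n&(A[:,2]>a)&(A[:,2]<b)]
    if len(W)>5: print(a,len(W),W.min(0),W.max(0),cv2.minEnclosingCircle((W[:,:2]*1000).astype(np.float32)))
for r in env.tip_of(p,"case_well")[:2]: print("well",r["p"],r["location"],at_z(p,[r["location"][::-1]],.043)[0])
```

```text
tcp [0.5913 0.1618 0.1591]
disc 946 [0.583  0.2073 0.0458] [[0.583  0.2075 0.046 ]]
well lowpts 843 [0.5787 0.149  0.0175] [0.6083 0.1744 0.0357]
0.186 4347 [0.5702 0.147  0.186 ] [0.6104 0.1776 0.2   ] ((590.9024658203125, 163.501953125), 21.178516387939453)
0.19 2206 [0.5702 0.1482 0.19  ] [0.6104 0.1776 0.2   ] ((590.9196166992188, 163.5043487548828), 21.163705825805664)
0.192 1730 [0.5702 0.1482 0.192 ] [0.6104 0.1776 0.2   ] ((590.9246215820312, 163.50502014160156), 21.159374237060547)
0.105 887 [0.5767 0.1601 0.1332] [0.6052 0.1756 0.1599] ((590.9497680664062, 166.79241943359375), 14.292745590209961)
well 0.81 [188.0, 257.1] [0.5936 0.1644 0.043 ]
```

>>> move_arm:
  targets: "1 1.4 15 0 0 0; 2.2 2.9 35 0 0 0; 2.2 2.9 55 0 0 0; 2.2 2.9 68 0 0 0; 2.2 2.9 74 0 0 0"

```text
t: 15.95
eef_pos: [0.5926, 0.1644, 0.0832]
eef_rot: [[-0.23, 0.973, -0.003], [0.973, 0.23, -0.001], [-0.001, -0.003, -1.0]]
wrist_force: [-0.2, -1.0, -1.6]
finger_gap: 0.0285
```

>>> move_arm:
  targets: "0 0 2 0 0 0; 0 0 4 0 0 0; 0 0 5 0 0 0; 0 0 5 0 0 0; 0 0 5 0 0 0"

```text
t: 16.37
eef_pos: [0.5941, 0.166, 0.081]
eef_rot: [[-0.231, 0.973, 0.001], [0.973, 0.231, 0.0], [0.0, 0.001, -1.0]]
wrist_force: [-0.2, -0.3, -0.4]
finger_gap: 0.0281
```

```bash
python3 d.py .5935 .1647 .0475 13.35
```

```text
t 16.37 pos [0.5941 0.166  0.081 ] F [-0.2 -0.3 -0.4] gap 28.1 q [-0.03  0.63 -0.49  1.72  0.36  0.88 -0.44]
shift mm [-1.1 -0.9 33.5] rot [ 0.0012 -0.     -0.0001]
```

>>> move_arm:
  targets: "-0.4 -0.4 1 0 0 0; -0.4 -0.4 2 0 0 0; -0.4 -0.4 3.5 0 0 0; -0.4 -0.4 5 0 0 0; -0.4 -0.4 6 0 0 0"

```text
t: 16.78
eef_pos: [0.5933, 0.1653, 0.074]
eef_rot: [[-0.231, 0.973, -0.0], [0.973, 0.231, -0.0], [-0.0, -0.0, -1.0]]
wrist_force: [0.7, -0.3, -1.7]
finger_gap: 0.0283
```

```bash
python3 d.py .5935 .1647 .0475 13.35
```

```text
t 16.78 pos [0.5933 0.1653 0.074 ] F [ 0.7 -0.3 -1.7] gap 28.3 q [-0.04  0.64 -0.48  1.73  0.37  0.87 -0.45]
shift mm [-0.6  0.1 26.5] rot [-0.0003  0.0001 -0.0001]
```

Within 0.6 mm (clearance 1.5 mm); entering slowly.

>>> move_arm:
  targets: "-0.5 0 1 0 0 0; -0.5 0 2 0 0 0; -0.5 0 3 0 0 0; -0.5 0 4 0 0 0; -0.5 0 5 0 0 0"

```text
t: 17.2
eef_pos: [0.5935, 0.1649, 0.0691]
eef_rot: [[-0.231, 0.973, -0.0], [0.973, 0.231, -0.0], [-0.0, -0.0, -1.0]]
wrist_force: [0.0, 0.1, -0.7]
finger_gap: 0.0285
```

>>> move_arm:
  targets: "0 0 0.8 0 0 0; 0 0 1.6 0 0 0; 0 0 2.4 0 0 0; 0 0 3.2 0 0 0; 0 0 4 0 0 0"

```text
t: 17.62
eef_pos: [0.5935, 0.1648, 0.0651]
eef_rot: [[-0.231, 0.973, -0.0], [0.973, 0.231, -0.0], [-0.0, -0.0, -1.0]]
wrist_force: [0.2, 0.3, -0.7]
finger_gap: 0.0283
```

Inside, no contact. Continue to ~0.050.

>>> move_arm:
  targets: "0 0 1 0 0 0; 0 0 2 0 0 0; 0 0 3 0 0 0; 0 0 4 0 0 0; 0 0 5 0 0 0"

```text
t: 18.03
eef_pos: [0.5935, 0.1648, 0.0601]
eef_rot: [[-0.231, 0.973, -0.0], [0.973, 0.231, -0.0], [-0.0, -0.0, -1.0]]
wrist_force: [-0.6, 0.2, -1.2]
finger_gap: 0.0287
```

>>> move_arm:
  targets: "0 0 1 0 0 0; 0 0 2 0 0 0; 0 0 3 0 0 0; 0 0 4 0 0 0; 0 0 5 0 0 0"

```text
t: 18.45
eef_pos: [0.5935, 0.1648, 0.0551]
eef_rot: [[-0.231, 0.973, 0.0], [0.973, 0.231, -0.0], [-0.0, -0.0, -1.0]]
wrist_force: [0.3, -1.1, -0.7]
finger_gap: 0.0286
```

>>> move_arm:
  targets: "0 0 0.8 0 0 0; 0 0 1.6 0 0 0; 0 0 2.3 0 0 0; 0 0 3 0 0 0; 0 0 3.6 0 0 0"

```text
t: 18.87
eef_pos: [0.5935, 0.1648, 0.0515]
eef_rot: [[-0.231, 0.973, -0.0], [0.973, 0.231, -0.0], [-0.0, -0.0, -1.0]]
wrist_force: [-0.4, -0.4, -1.4]
finger_gap: 0.0285
```

>>> move_arm:
  targets: "0 0 0.5 0 0 0; 0 0 1 0 0 0; 0 0 1.5 0 0 0; 0 0 2 0 0 0; 0 0 2.5 0 0 0"

```text
t: 19.28
eef_pos: [0.5935, 0.1648, 0.0491]
eef_rot: [[-0.231, 0.973, 0.0], [0.973, 0.231, -0.0], [-0.0, -0.0, -1.0]]
wrist_force: [0.3, -0.4, -0.9]
finger_gap: 0.0282
```

>>> move_arm:
  targets: "0 0 0.3 0 0 0; 0 0 0.5 0 0 0; 0 0 0.7 0 0 0; 0 0 0.9 0 0 0; 0 0 1 0 0 0"

```text
t: 19.7
eef_pos: [0.5935, 0.1648, 0.0481]
eef_rot: [[-0.231, 0.973, 0.0], [0.973, 0.231, -0.0], [-0.0, 0.0, -1.0]]
wrist_force: [0.5, -0.2, -0.8]
finger_gap: 0.0281
```

>>> move_arm:
  targets: "0 0 0.2 0 0 0; 0 0 0.4 0 0 0; 0 0 0.6 0 0 0; 0 0 0.7 0 0 0; 0 0 0.8 0 0 0"

```text
t: 20.12
eef_pos: [0.5935, 0.1649, 0.0476]
eef_rot: [[-0.231, 0.973, 0.0], [0.973, 0.231, -0.0], [-0.0, 0.0, -1.0]]
wrist_force: [-1.5, -0.2, 6.5]
finger_gap: 0.0284
```

>>> move_arm:
  targets: "0 0 0.15 0 0 0; 0 0 0.3 0 0 0; 0 0 0.4 0 0 0; 0 0 0.5 0 0 0; 0 0 0.5 0 0 0"

```text
t: 20.53
eef_pos: [0.5935, 0.1649, 0.0476]
eef_rot: [[-0.231, 0.973, 0.0], [0.973, 0.231, -0.0], [-0.0, 0.0, -1.0]]
wrist_force: [-3.0, -0.8, 9.2]
finger_gap: 0.0283
```

>>> move_arm:
  targets: "0 0 -0.2 0 0 0; 0 0 -0.4 0 0 0; 0 0 -0.5 0 0 0; 0 0 -0.5 0 0 0; 0 0 -0.5 0 0 0"

```text
t: 20.95
eef_pos: [0.5935, 0.1649, 0.0476]
eef_rot: [[-0.231, 0.973, 0.0], [0.973, 0.231, -0.0], [-0.0, 0.0, -1.0]]
wrist_force: [-2.8, -1.2, 6.6]
finger_gap: 0.0282
```

>>> move_arm:
  targets: "0 0 0 0 0 0; 0 0 0 0 0 0; 0 0 0 0 0 0; 0 0 0 0 0 0; 0 0 0 0 0 0"
  jaw: 44

```text
t: 21.37
eef_pos: [0.5935, 0.1648, 0.0471]
eef_rot: [[-0.231, 0.973, -0.0], [0.973, 0.231, -0.0], [-0.0, -0.0, -1.0]]
wrist_force: [0.3, 0.4, 0.0]
finger_gap: 0.0441
```

>>> move_arm:
  targets: "0 0 -1 0 0 0; 0 0 -4 0 0 0; 0 0 -9 0 0 0; 0 0 -15 0 0 0; 0 0 -22 0 0 0"

```text
t: 21.78
eef_pos: [0.5935, 0.1649, 0.07]
eef_rot: [[-0.231, 0.973, 0.0], [0.973, 0.231, 0.0], [-0.0, 0.0, -1.0]]
wrist_force: [0.2, -0.2, -0.4]
finger_gap: 0.0438
```

>>> move_arm:
  targets: "0 0 -10 0 0 0; 0 0 -30 0 0 0; 0 0 -60 0 0 0; 0 0 -90 0 0 0; 0 0 -120 0 0 0"

```text
t: 22.2
eef_pos: [0.5932, 0.165, 0.1916]
eef_rot: [[-0.231, 0.973, 0.0], [0.973, 0.231, 0.0], [0.0, 0.0, -1.0]]
wrist_force: [1.1, -0.4, 0.0]
finger_gap: 0.0441
```

>>> move_arm:
  targets: "0 -15 -10 0 0 0; 0 -40 -20 0 0 0; 0 -70 -20 0 0 0; 0 -85 -20 0 0 0; 0 -90 -20 0 0 0"

```text
t: 22.62
eef_pos: [0.5037, 0.1437, 0.2106]
eef_rot: [[-0.232, 0.973, 0.001], [0.973, 0.232, -0.001], [-0.001, 0.0, -1.0]]
wrist_force: [1.2, 0.1, 0.1]
finger_gap: 0.0434
```

Run:
```python
from h import *
np.set_printoptions(precision=4,suppress=True)
p=env.camera("scene"); q=env.camera("wrist")
cv2.imwrite("pics/x6.png",cv2.resize(np.hstack([p["frame"],q["frame"]]),(800,300))[:,:,::-1])
A=cloud(q,np.ones(q["depth"].shape,bool)); n=np.linalg.norm(A[:,:2]-[.5935,.1647],axis=1)<.022
for a,b in((.079,.09),(.07,.09)):
    W=A[n&(A[:,2]>a)&(A[:,2]<b)]
    if len(W): print(a,len(W),W.max(0),cv2.minEnclosingCircle((W[:,:2]*1000).astype(np.float32)))
print(np.percentile(A[n][:,2],[50,90,99]))
for l in("bottle","slide_tray","dish"):
    for r in env.tip_of(p,l)[:1]: print(l,at_z(p,[r["location"][::-1]],0)[0])
s=env.read_state(); print(s['t'],s['eef_pos'],s['wrist_force'],s['finger_gap'])
```

```text
0.079 250 [0.6019 0.1726 0.0832] ((593.3292846679688, 164.6547088623047), 8.799576759338379)
0.07 811 [0.6082 0.1795 0.0832] ((593.3482666015625, 164.71119689941406), 14.970651626586914)
[0.0699 0.0807 0.0823]
bottle [ 0.6981 -0.1024  0.    ]
slide_tray [ 0.6777 -0.2747  0.    ]
dish [0.432  0.3011 0.    ]
22.8667 [0.5071 0.1443 0.2096] [0.0455 0.5946 0.1716] 0.04361604789396579
```

View pics/x6.png

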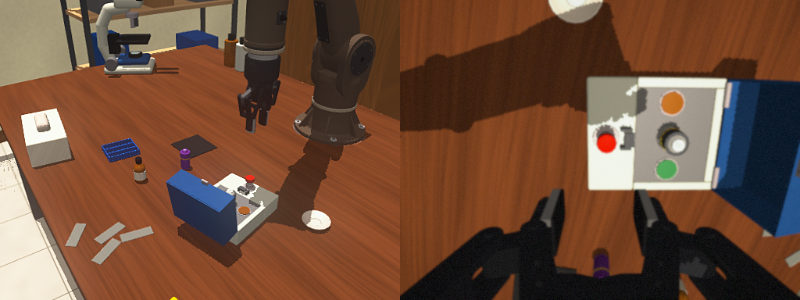

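```bash
python3 -c "
from cell import env; print(env.finish_job())"
```

```text
the job is handed in; nothing more can be done
None
```

The objective is in its well in the case, the lid is open, and the job was handed in at about 23 s of the 64 s allowed.

- **Button:** I found its top by touch at about 32 mm above the deck and pressed at about 3.5 mm/s. The peak vertical force I read was 12.6 N. The latch let go after about 6.5 mm. I held the button there while the lid opened fully, and I saw nothing touch it.
- **Objective:** I gripped it by the collar and lowered it upright. The first contact came at the predicted full depth, and the highest vertical force was 9.2 N. I then eased the load, let go and moved the arm clear.
- **Last checks:** The top of the objective is at 83 mm, against 82 mm expected; the depth camera also read about 1 mm high when the objective was on the mat. The lens and collar centres agree to 0.1 mm, so it stands upright.
- **Neighbours:** The last picture shows the case open. The bottle, slide tray and dish look untouched, and the arm never came near them.
- **One disagreement:** The network's tray position differed by about 22 mm between the first and last looks. I put this down to detector noise, since its first-look estimates from the two cameras already differed by about 20 mm.

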